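# Feel the end float of two bench pump shafts and take the worn pump out of service

### The arm

A 6-joint arm with a two-finger parallel gripper is mounted at the origin on the work surface. World frame = base frame: x ahead of the robot, y to its left, z up, the work surface at z = 0. Lengths are in m, angles in degrees, forces in N, time in s.
With the tool pointing down it reaches from about 0.25 to 0.725 m from the base axis. Payload 9.7 kg.
Tool frame: the origin (TCP) lies at the centre of the arm's flange, where the gripper is bolted on; the fingertips stand 173 mm ahead of it and the grasp point (between the pads) lies 155 mm ahead of it; z points along the fingers, y is the line along which they close (so a half turn about z gives the same grasp; the last joint's range is limited). The gripper opens to 85 mm and grips with 20 to 120 N. Pads are 22 mm wide; open, the fingers measure 114 mm over their backs; the gripper's body (76 mm by 85 mm) begins 54 mm behind the grasp point. The pads swing forward as they close: fully open they stand 13 mm farther back than shut.
Start: joints at [-70.073, 4.979, 10.078, 95.1, 0, 90], TCP at [0.187, -0.517, 0.405] pointing down, gripper open.
Joint ranges: [-179.16, 179.16], [-48.56, 103.87], [-65.8, 70.77], [-126.05, 130.52], [-82.76, 87.17], [-180, 180]. Speed limits (degrees/s): [127.2, 127.2, 147.25, 180, 180, 180].

### API

Orientations are given as [roll, pitch, yaw] about the fixed x, y, z axes, in that order (R = Rz(yaw) Ry(pitch) Rx(roll)).
In Python, from workcell import monitor, camera, get_calibration, bot gives the robot as it stands.
- The arm moves only by the tool carry_out, never from a script. Its argument "targets" is text: rows parted by semicolons, each of 7 numbers parted by spaces: the shift along the tool's x, y, z in units of 0.04 m (1.0 is 0.04 m), then the turn, a rotation vector about the tool's x, y, z in units of 0.1 rad (1.0 is 0.1 rad), then the opening, from -1 (shut) to 1 (fully open), so that 0 is half open. A call has exactly 8 rows; each row shifts and turns the commanded pose from where the row before left it, along the tool's axes as they then stand; what a row does not reach is not made up. A row lasts 1/12 s, in which the tool goes at most 41.7 mm and 7.16 degrees, less where a joint would pass 70% of its speed; a pose out of reach is approached as far as the arm can. A call with a number of a shift or a turn outside -1 to 1 is refused whole. A call with a gripper value outside its range is refused whole. The fingers move at their own pace and stop on an object; "newtons" is the grip in N (left out, the last holds). Time passes only in rows, so rows that do not move let the fingers close, or fill a call up. It gives the time, the measured TCP pose, the force, the opening and the grip force at its end, in the units of the state.
- monitor.get_obs(): the state, without advancing time (a new reading comes with each control period).
- camera(name): name is "side" or "top" or "wrist"; returns the picture (400x640x3 uint8, red, green, blue); there is no depth.
- get_calibration(name): a dict with "fx", "fy", "cx", "cy" (pixels), "view" (4x4, takes a point from world to camera coordinates). Camera axes: x right, y down, z forward; pixel columns grow to the right and rows downward; lengths in m; the calibration is good to about 2 mm. The wrist camera is an equidistant fisheye: a pixel r from the principal point sees the ray r / f radians off the axis. A picture is of the moment at which its call begins: read the wrist's pose just before it. get_calibration takes no time and is no camera call; for the wrist camera it gives the pose at the moment of the call.
- bot.job_done(): hands the job in; it is judged then, once.
The state is a dict: "time": time; "q": joint angles; "qd": joint speeds; "joint_efforts": joint torques, N m; "ee_pos": TCP position; "tcp_rot": TCP orientation; "wrist_force": force on the tool from outside, world axes, zero at the start; "torque": the same for the moment, N m; "opening": finger opening in m; "grasp_force": force on a finger pad.
Only numpy, scipy, OpenCV 4.12 (cv2) and the standard library are available. Lean on these libraries where they do the work, as an engineer would, in place of code of your own. Each camera call takes 0.05 s, during which the arm holds its last target. There are 200 camera calls.

### The job

Check the two buffer pumps for end float, the one on the robot's left first (its +y side): take the knob on the shaft, draw it straight out until you feel the stop, then push it straight in to the other stop, holding about 8 N against each stop for half a second and never forcing it past 16 N; then do the same on the right-hand pump and leave both shafts pushed fully in. After that, throw the lever over fully on the pump with clearly more play (worn), leave the other pump's lever as it is, and do not disturb the bottle, tip box or beaker.

Things in the scene. Friction and masses are not known exactly. Their poses are not given: they have to be found in the camera images.
- pump_a: Bench pump, base fixed; looks the same as the other, either may stand left or right. Origin on the bench under the shaft axis; -x points along the shaft out of the front to the knob (roughly to the robot), +y to the lever's side, z up. White head: x -45..55, y -45..45, z 30..130 mm, two hose stubs on top to z 150 (x 5, y +-28). Motor behind to x 145.
- knob_a (a point): Centre of the black ribbed knob on pump_a's shaft: 32 mm diameter, 36 mm long along the shaft (pump x), axis level, 85 mm above the bench; about (-100, 0, 85) mm in the pump's frame, give or take the play. 27 mm of bare shaft, 12 mm thick, between knob and the head's boss. Pinch it across its sides from above.
- shaft_a (a joint): Axial position (m) of pump_a's shaft in its head, growing as it is drawn out to the knob end; zero is midway between two hard hidden stops. Slides against about 1.5 N friction, stays where left. Healthy play is about 3 mm, worn about 9 mm: one pump of each, nothing outside shows which.
- head_a (a joint): How far (m) pump_a's head has yielded along the shaft on its rubber mounts, growing towards the knob end; 0 at rest. The mounts are a spring of 4 N per mm: with the shaft against a stop, 8 N on the knob moves knob and head 2 mm together.
- lever_a (a joint): Lever of pump_a: about 0 = leaning to the knob end (in service), 1.0 rad = fully over, leaning to the motor end (out of service). Swings in the upright plane along the shaft, stays where left; friction 0.06 N m.
- lever_a_tip (a point): Centre of the 26 mm ball on pump_a's lever, a 10 mm rod. Pivot at (10, 95, 42) mm in the pump's frame, ball centre 80 mm from it: 38 mm to the knob side of it at 0 rad, 38 mm to the motor side when thrown, 112 mm above the bench at both ends. Block under it 70 x 50 mm, z 20 to 45 mm.
- pump_b: Bench pump, base fixed; looks the same as the other, either may stand left or right. Origin on the bench under the shaft axis; -x points along the shaft out of the front to the knob (roughly to the robot), +y to the lever's side, z up. White head: x -45..55, y -45..45, z 30..130 mm, two hose stubs on top to z 150 (x 5, y +-28). Motor behind to x 145.
- knob_b (a point): Centre of the black ribbed knob on pump_b's shaft: 32 mm diameter, 36 mm long along the shaft (pump x), axis level, 85 mm above the bench; about (-100, 0, 85) mm in the pump's frame, give or take the play. 27 mm of bare shaft, 12 mm thick, between knob and the head's boss. Pinch it across its sides from above.
- shaft_b (a joint): Axial position (m) of pump_b's shaft in its head, growing as it is drawn out to the knob end; zero is midway between two hard hidden stops. Slides against about 1.5 N friction, stays where left. Healthy play is about 3 mm, worn about 9 mm: one pump of each, nothing outside shows which.
- head_b (a joint): How far (m) pump_b's head has yielded along the shaft on its rubber mounts, growing towards the knob end; 0 at rest. The mounts are a spring of 4 N per mm: with the shaft against a stop, 8 N on the knob moves knob and head 2 mm together.
- lever_b (a joint): Lever of pump_b: about 0 = leaning to the knob end (in service), 1.0 rad = fully over, leaning to the motor end (out of service). Swings in the upright plane along the shaft, stays where left; friction 0.06 N m.
- lever_b_tip (a point): Centre of the 26 mm ball on pump_b's lever, a 10 mm rod. Pivot at (10, 95, 42) mm in the pump's frame, ball centre 80 mm from it: 38 mm to the knob side of it at 0 rad, 38 mm to the motor side when thrown, 112 mm above the bench at both ends. Block under it 70 x 50 mm, z 20 to 45 mm.
- bottle: White bottle with a blue cap, 80 mm in diameter, 190 mm tall, origin under its centre; a bystander.
- tip_box: Grey pipette-tip box, 120 x 80 x 48 mm, origin under its centre; a bystander.
- beaker: Glass beaker, 70 mm in diameter, 90 mm tall, origin under its centre; a bystander.

How it is judged:
By the outcome, as a careful person would: the job done as asked, in the order asked, and still so for the second after the job is handed in, with the robot touching nothing.
It also fails if it takes over 72 s, if anything falls off the work surface, if the arm or the gripper's body presses on something with over 40 N, if the wrist force passes 120 N, or if a joint passes its speed limit or range.

## Working session

There is one attempt and no reset: what is moved stays moved. The work goes in short steps, Python scripts to look and compute and a tool call to move; the robot and the scene stay as the last step left them, time stands still between calls to the robot, and variables do not carry over. Pictures are saved under pics/ and viewed, at most 10 in all, crops included, and the job is handed in when it is done.

Besides the shell and the picture viewer there is one more tool, called after "Call:" by a JSON object that holds its "method" and its "body", one argument or row to a line. carry_out: Moves the arm, as the interface text tells. Shifts and turns lie within -1 to 1; 1 stands for 0.04 m of shift or 0.1 rad of turn. Its arguments: {"type":"object","properties":{"targets":{"type":"string"},"newtons":{"type":"number"}},"required":["targets"]}

```bash
mkdir -p pics; ls; python3 - <<'E'
from workcell import monitor, camera, get_calibration, bot
import cv2,numpy as np
o=monitor.get_obs(); print(o)
for n in ("top","side"):
    im=camera(n); cv2.imwrite(f"pics/{n}0.png",im[:,:,::-1]); c=get_calibration(n); print(n,{k:(np.round(v,4).tolist() if k=='view' else v) for k,v in c.items()})
E
```

```text
pics
{'time': 0.0, 'q': array([-7.00740119e+01,  5.01228644e+00,  1.00335593e+01,  9.51021400e+01,
       -2.07862022e-03,  9.00002134e+01]), 'qd': array([-0.07528095,  0.07901606, -0.02269046,  0.03545045, -0.09185179,
       -0.10664643]), 'joint_efforts': array([-1.56528364e-03, -5.20384955e+01,  4.64804184e+01,  1.62353256e-02,
       -1.85295844e-04,  2.99253111e-05]), 'ee_pos': array([ 0.18743677, -0.51706737,  0.40396353]), 'tcp_rot': array([-1.79919133e+02,  2.07891930e-03,  1.99257777e+01]), 'wrist_force': array([-0.37878702,  0.22749628, -0.00228699]), 'torque': array([-0.01874602,  0.04126558,  0.01193344]), 'grasp_force': 0.0, 'opening': 0.08541059947840009}
top {'fx': 480.6791385779755, 'fy': 480.6791385779755, 'cx': 316.3973916884375, 'cy': 199.4424361777028, 'view': [[0.0108, -0.9996, 0.0256, -0.0881], [-0.9829, -0.0154, -0.1836, 0.5851], [0.1839, -0.0232, -0.9827, 1.1249], [0.0, 0.0, 0.0, 1.0]]}
side {'fx': 444.0972923628323, 'fy': 444.0972923628323, 'cx': 312.2034019850351, 'cy': 199.4619938996688, 'view': [[0.9732, -0.2298, -0.0057, -0.5927], [-0.1889, -0.7857, -0.5891, 0.13], [0.1309, 0.5744, -0.8081, 1.1629], [0.0, 0.0, 0.0, 1.0]]}
```

View pics/top0.png

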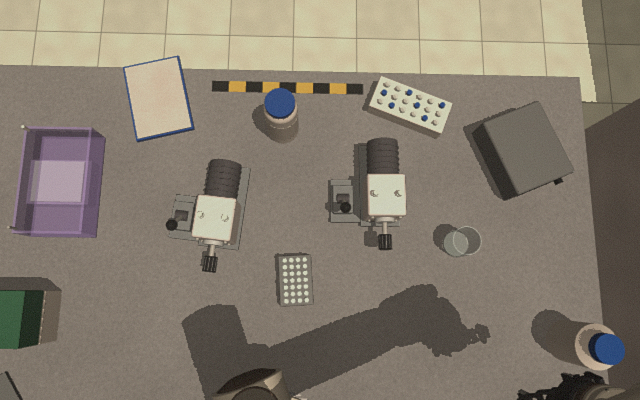

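View pics/side0.png

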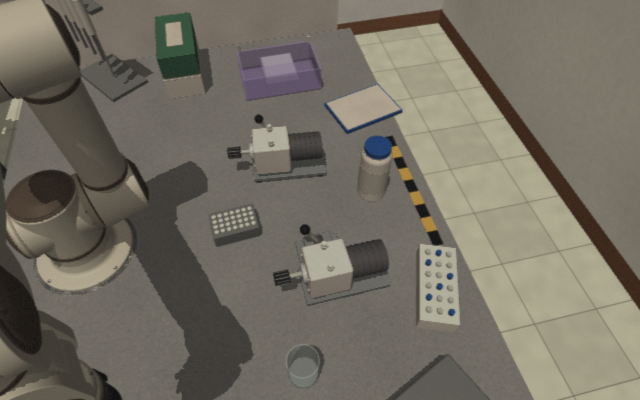

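The top view shows the left pump's knob at about (210,264) with its lever ball at (172,225), and the right pump's knob at (385,241) with its ball at (346,206). The side view shows the left knob at (234,153) with its ball at (259,119), and the right knob at (282,277) with its ball at (305,230). The tip box sits between the pumps and the beaker is to the right.

```bash
cat > h.py <<'E'
import cv2,numpy as np
from workcell import get_calibration
def ray(n,u,v):
    c=get_calibration(n);V=np.array(c['view']);R=V[:3,:3]
    return -R.T@V[:3,3], R.T@np.array([(u-c['cx'])/c['fx'],(v-c['cy'])/c['fy'],1])
def onplane(n,p,z):
    o,d=ray(n,*p);return o+d*(z-o[2])/d[2]
def tri(p,q):
    o,d=ray('top',*p);o2,e=ray('side',*q)
    s=np.linalg.lstsq(np.c_[d,-e],o2-o,rcond=None)[0]
    a,b=o+d*s[0],o2+e*s[1];return (a+b)/2,np.linalg.norm(a-b)
def blob(im,p,w,lo,hi):
    u,v=p;c=im[v-w:v+w+1,u-w:u+w+1].max(2);m=((c>=lo)&(c<=hi)).astype(np.uint8)
    n,l,s,ce=cv2.connectedComponentsWithStats(m);
    k=1+np.argmax(s[1:,4]);return ce[k]+[u-w,v-w],s[k]
E
python3 - <<'E'
from h import *
T=cv2.imread('pics/top0.png');S=cv2.imread('pics/side0.png')
for nm,kt,ks,bt,bs,ht in (('L',(210,264),(234,153),(172,225),(259,119),(214,219)),('R',(385,242),(282,277),(346,206),(305,230),(386,194))):
    a,sa=blob(T,kt,12,0,45);b,sb=blob(S,ks,11,0,45);k,e=tri(a,b);print(nm,'knob',a,sa,b,sb,k,e)
    a,sa=blob(T,bt,8,0,35);b,sb=blob(S,bs,8,0,35);l,e=tri(a,b);print(' ball',a,sa,b,sb,l,e)
    u,v=ht;m=np.zeros(T.shape[:2],np.uint8);c=T[v-40:v+40,u-40:u+40].min(2);m[v-40:v+40,u-40:u+40]=(c>150)
    cs=max(cv2.findContours(m,0,2)[0],key=cv2.contourArea);r=cv2.minAreaRect(cs);P=np.array([onplane('top',p,.13) for p in cv2.boxPoints(r)])
    print(' head',r,P.mean(0),np.round(P[:,:2],3).tolist());h=P.mean(0)
    d=h-k;print(' yaw knob->head',np.degrees(np.arctan2(d[1],d[0])),np.hypot(*d[:2]))
    d=l-k;print(' yaw knob->ball',np.degrees(np.arctan2(d[1],d[0])-np.arctan2(95,72)),np.hypot(*d[:2]),'exp .119')
E
```

```text
L knob [206.71428571 256.85714286] [7 4 4 4 7] [234.71052632 154.05263158] [ 5 10 13  5 38] [0.43304718 0.17563591 0.07141453] 0.017343057121975293
 ball [167.5 222.5] [3 5 2 2 2] [258.375 118.75 ] [ 4  4  7  8 40] [0.51381403 0.26364247 0.10597736] 0.006815240509604625
 head ((213.28997802734375, 216.97000122070312), (38.466609954833984, 42.567832946777344), 8.13010311126709) [0.52855406 0.15492608 0.13      ] [[0.486, 0.202], [0.583, 0.194], [0.571, 0.107], [0.475, 0.116]]
 yaw knob->head -12.234672470478625 0.09772646466091459
 yaw knob->ball -5.385447151750365 0.11945057023179863 exp .119
R knob [381.625 248.25 ] [ 6 18  6  2  8] [280.51020408 274.53061224] [ 3  5 15  8 49] [ 0.47277944 -0.23425539  0.08477795] 0.013289195799189512
 ball [342. 204.] [4 6 1 1 1] [304.5483871  229.16129032] [ 4  3  8  9 62] [ 0.56203067 -0.13957119  0.10783076] 0.00882013044524267
 head ((386.5, 194.0), (40.0, 37.0), 90.0) [ 0.58796844 -0.24056812  0.13      ] [[0.634, -0.198], [0.636, -0.285], [0.541, -0.282], [0.54, -0.197]]
 yaw knob->head -3.1368586564406917 0.11536184644667644
 yaw knob->ball -6.149827774066823 0.13011871364704278 exp .119
```

```bash
python3 - <<'E'
from h import *
T=cv2.imread('pics/top0.png');S=cv2.imread('pics/side0.png')
print(T[250:278:3,200:222:2].max(2))
for th in (58,68):
  for nm,kt,ks,bt,bs in (('L',(210,264),(234,153),(172,225),(259,119)),('R',(385,242),(282,277),(346,206),(305,230))):
    a,sa=blob(T,kt,11,0,th);b,sb=blob(S,ks,11,0,th);k,e=tri(a,b);print(th,nm,'knob',a,sa,b,sb,k,e, onplane('top',a,.09))
    a,sa=blob(T,bt,8,0,th);b,sb=blob(S,bs,8,0,th);l,e=tri(a,b);print(' ball',a,sa,b,sb,l,e)
    d=l-k;print(' yaw knob->ball',np.degrees(np.arctan2(d[1],d[0])-np.arctan2(95,72)),np.hypot(*d[:2]),'exp .119')
E
```

```text
[[133 134 132 128  84 156 186 144 134 130 130]
 [142  85  87  82  86 168 180  77 140 134 141]
 [132  80  61  43  44  72  74  58 132 136 130]
 [131  84  52  65  60  56  67  48  76 127 130]
 [131  86  53  48  80  51  97  54  65 135 132]
 [ 93  78  64  45 103  52  89  47  71 137 136]
 [138  82  91  50  65  55  52  79 106 135 134]
 [140 109  89  65  58  53  39  45 134 137 137]
 [133 137 130 135 132 132 136 131 131 130 136]
 [129 135 139 130 137 133 136 136 134 128 126]]
58 L knob [209.5046729  263.81308411] [  3   3  15  16 107] [234.00925926 152.49074074] [  5   5  13  11 108] [0.42424975 0.16653925 0.08616901] 0.0010542659684578432 [0.42458595 0.16585529 0.09      ]
 ball [171.06451613 224.46236559] [ 2  3 11 10 93] [258.43636364 118.58181818] [ 4  4  8  8 55] [0.51073405 0.25265997 0.11626981] 0.001448095182096205
 yaw knob->ball -7.962391824899403 0.12205045612487626 exp .119
58 R knob [384.2578125 241.5859375] [  4   3  14  16 128] [280.72727273 274.44155844] [ 3  4 15  9 77] [ 0.48014822 -0.23925865  0.09659661] 0.0012237593363716701 [ 0.48141815 -0.24030506  0.09      ]
 ball [344
[... 367 characters left out ...]
807130037 [0.42479483 0.16614105 0.09      ]
 ball [171.19607843 224.37254902] [  2   1  11  13 102] [258.49180328 118.80327869] [ 4  4  8  9 61] [0.51092026 0.25257575 0.11549356] 0.0016976547017457182
 yaw knob->ball -8.127879936748275 0.12190346613620383 exp .119
68 R knob [384.01818182 241.72121212] [  4   3  14  16 165] [283.29230769 279.21153846] [  2   4  21  19 260] [ 0.48312181 -0.24209254  0.07550669] 0.0011758000048851468 [ 0.48109206 -0.23973443  0.09      ]
 ball [344.37837838 206.47747748] [  0   2  13  14 111] [304.61538462 229.41758242] [ 3  2 10 11 91] [ 0.55830175 -0.14445776  0.11357312] 0.0027560708070174388
 yaw knob->ball -0.4384022120885932 0.12322569983856328 exp .119
```

Call:
{"method": "carry_out", "body": {
  "targets": "0.6 -0.74 0 0 0 0 1;0.6 -0.74 0 0 0 0 1;0.6 -0.74 0 0 0 0 1;0.6 -0.74 0 0 0 0 1;0.6 -0.74 0 0 0 0 1;0.6 -0.74 0 0 0 0 1;0.6 -0.74 0 0 0 0 1;0.6 -0.74 0 0 0 0 1"
}}

```text
time: 0.77
ee_pos: [0.2872, -0.2273, 0.4045]
tcp_rot: [-180.0, -0.0, 19.9]
wrist_force: [0.9, -0.2, 0.8]
opening: 0.0857
grasp_force: 0.0
```

Call:
{"method": "carry_out", "body": {
  "targets": "0.6 -0.74 0 0 0 0 1;0.6 -0.74 0 0 0 0 1;0.6 -0.74 0 0 0 0 1;0.6 -0.74 0 0 0 0 1;0.6 -0.74 0 0 0 0 1;0.6 -0.74 0 0 0 0 1;0.6 -0.74 0 0 0 0 1;0.6 -0.74 0 0 0 0 1"
}}

```text
time: 1.43
ee_pos: [0.387, 0.0611, 0.4046]
tcp_rot: [180.0, -0.0, 19.9]
wrist_force: [0.9, -0.4, -0.1]
opening: 0.085
grasp_force: 0.0
```

Call:
{"method": "carry_out", "body": {
  "targets": "0.6 -0.74 0 0 0 0 1;0.6 -0.74 0 0 0 0 1;0.6 -0.74 0 0 0 0 1;0 0 0 0 0 0.92 1;0 0 0 0 0 0.92 1;0 0 0 0 0 0.92 1;0 0 0 0 0 0.92 1;0 0 0 0 0 0.92 1"
}}

```text
time: 2.1
ee_pos: [0.4507, 0.0297, 0.4036]
tcp_rot: [-174.8, 1.2, 2.5]
wrist_force: [-0.6, -0.6, -0.9]
opening: 0.0854
grasp_force: 0.0
```

Call:
{"method": "carry_out", "body": {
  "targets": "0 0 0.5 0 0 0 1;0 0 0.5 0 0 0 1;0 0 0.5 0 0 0 1;0 0 0.5 0 0 0 1;0 0 0 0 0 0 1;0 0 0 0 0 0 1;0 0 0 0 0 0 1;0 0 0 0 0 0 1"
}}

```text
time: 2.77
ee_pos: [0.4492, 0.0333, 0.3257]
tcp_rot: [-174.6, 1.0, 3.0]
wrist_force: [0.2, -0.6, 0.1]
opening: 0.0859
grasp_force: 0.0
```

```bash
python3 - <<'E'
from h import *
from workcell import monitor,camera
o=monitor.get_obs();c=get_calibration('wrist')
im=camera('wrist');cv2.imwrite('pics/w1.png',im[:,:,::-1]);np.save('pics/w1.npy',np.array(c['view']))
print(o['time'],o['ee_pos'],o['tcp_rot'],o['q'],o['wrist_force'],c)
E
```

```text
2.7667 [0.44917934 0.03325791 0.32574335] [-174.61809133    1.01649699    2.95861481] [  2.90312019  -8.92530315 -12.23391573  87.71311121   5.38092165
 179.94426852] [ 0.20846734 -0.55233565  0.14534541] {'fx': 309.70691628693146, 'fy': 309.70691628693146, 'cx': 320.45429311631165, 'cy': 199.60806348081528, 'view': array([[ 0.04931749, -0.9944462 , -0.09297605,  0.04170593],
       [-0.94928789, -0.07561095,  0.30518108,  0.40916721],
       [-0.31051617,  0.07321028, -0.94774467,  0.43799374],
       [ 0.        ,  0.        ,  0.        ,  1.        ]])}
```

View pics/w1.png

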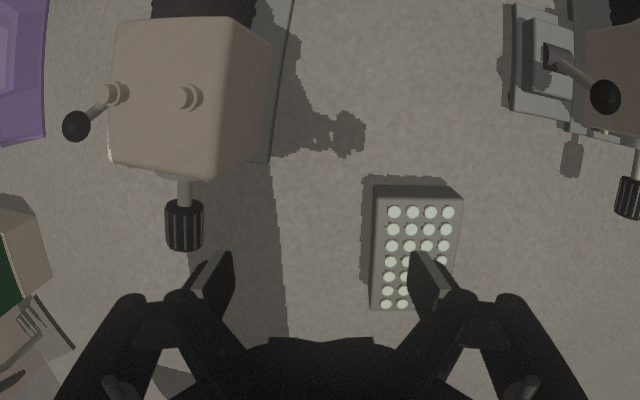

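The wrist view shows the left knob at (184,226) with its shaft at (184,190) and ball at (76,126), and the right ball at (605,97). Joint 6 has reached its limit at 180°, so I'll use the grasp half a turn round.

```bash
cat >> h.py <<'E'
def wplane(V,p,z):
    c=get_calibration('wrist');d=np.array([(p[0]-c['cx'])/c['fx'],(p[1]-c['cy'])/c['fy']]);r=np.hypot(*d)
    d=np.r_[d/r*np.sin(r),np.cos(r)];R=V[:3,:3];o=-R.T@V[:3,3];d=R.T@d;return o+d*(z-o[2])/d[2]
from scipy.spatial.transform import Rotation as Ro
def plan(pos,yaw,n=1):
    from workcell import monitor
    o=monitor.get_obs();R=Ro.from_euler('xyz',o['tcp_rot'],degrees=True);T=Ro.from_euler('xyz',[180,0,yaw],degrees=True)
    # shift in tool axes now, tilt fix, shift in final axes
    print('t',o['time'],'pos',o['ee_pos'].round(4),'rot',o['tcp_rot'].round(2),'F',o['wrist_force'].round(2))
    D=np.array(pos)-o['ee_pos'];print('shift now-axes',(R.inv().apply(D)/.04).round(3),'shift final-axes',(T.inv().apply(D)/.04).round(3),'rotvec units',((R.inv()*T).as_rotvec()/.1).round(3))
E
python3 - <<'E'
from h import *
W=cv2.imread('pics/w1.png');V=np.load('pics/w1.npy')
k,sk=blob(W,(184,226),32,0,48);b,sb=blob(W,(76,126),18,0,48);b2,s2=blob(W,(605,97),20,0,48)
K=wplane(V,k,.09);B=wplane(V,b,.112);B2=wplane(V,b2,.112);S=wplane(V,(184.5,190),.088)
print(k,sk,K,b,sb,B,b2,s2,B2,S);d=B-K
print(np.degrees(np.arctan2(d[1],d[0])-np.arctan2(95,72)),np.hypot(*d[:2]));d=S-K;print(np.degrees(np.arctan2(d[1],d[0])))
plan([.424,.1665,.3],2.9)
E
```

```text
[184.45419847 224.5778626 ] [  13    5   38   53 1310] [0.42565625 0.16475416 0.09      ] [ 75.94672755 125.93759513] [  4   3  28  31 657] [0.50978332 0.25706631 0.112     ] [604.96105384  96.75715922] [  5   2  31  36 873] [ 0.55728943 -0.14808347  0.112     ] [0.45423849 0.16272622 0.088     ]
-5.18563416454341 0.1248955430264112
-4.058409728758222
t 2.8167 pos [0.4492 0.0333 0.3257] rot [-174.62    1.01    2.96] F [0.04 0.11 0.56]
shift now-axes [-0.446 -3.283  0.962] shift final-axes [-0.461 -3.358  0.642] rotvec units [-0.939  0.176  0.003]
```

Call:
{"method": "carry_out", "body": {
  "targets": "0 0 0 -0.939 0.176 0 1;0 0 0 0 0 -0.995 1;0 0 0 0 0 -0.995 1;0 0 0 0 0 -0.995 1;0 0 0 0 0 -0.995 1;0 0 0 0 0 -0.995 1;0 0 0 0 0 -0.995 1;0 0 0 0 0 -0.995 1"
}}

```text
time: 3.48
ee_pos: [0.4495, 0.0264, 0.3253]
tcp_rot: [-179.8, -0.1, 43.5]
wrist_force: [0.2, -0.1, -0.5]
opening: 0.085
grasp_force: 0.0
```

Call:
{"method": "carry_out", "body": {
  "targets": "0 0 0 0 0 -0.995 1;0 0 0 0 0 -0.995 1;0 0 0 0 0 -0.995 1;0 0 0 0 0 -0.995 1;0 0 0 0 0 -0.995 1;0 0 0 0 0 -0.995 1;0 0 0 0 0 -0.995 1;0 0 0 0 0 -0.995 1"
}}

```text
time: 4.15
ee_pos: [0.4495, 0.0264, 0.3253]
tcp_rot: [-179.9, -0.3, 89.2]
wrist_force: [-0.3, -1.0, -0.6]
opening: 0.0852
grasp_force: 0.0
```

Call:
{"method": "carry_out", "body": {
  "targets": "0 0 0 0 0 -0.995 1;0 0 0 0 0 -0.995 1;0 0 0 0 0 -0.995 1;0 0 0 0 0 -0.995 1;0 0 0 0 0 -0.995 1;0 0 0 0 0 -0.995 1;0 0 0 0 0 -0.995 1;0 0 0 0 0 -0.995 1"
}}

```text
time: 4.82
ee_pos: [0.4495, 0.0264, 0.3253]
tcp_rot: [179.8, -0.2, 134.8]
wrist_force: [0.1, 0.0, 0.3]
opening: 0.0851
grasp_force: 0.0
```

Call:
{"method": "carry_out", "body": {
  "targets": "0 0 0 0 0 -0.995 1;0 0 0 0 0 -0.995 1;0 0 0 0 0 -0.995 1;0 0 0 0 0 -0.995 1;0 0 0 0 0 -0.995 1;0 0 0 0 0 -0.995 1;0 0 0 0 0 -0.995 1;0 0 0 0 0 0 1"
}}

```text
time: 5.48
ee_pos: [0.4495, 0.0264, 0.3252]
tcp_rot: [179.7, -0.1, 174.6]
wrist_force: [0.3, -1.0, -0.8]
opening: 0.0857
grasp_force: 0.0
```

```bash
python3 -c "
from h import *
plan([.4245,.165,.300],174)"
```

```text
t 5.4833 pos [0.4495 0.0264 0.3252] rot [ 1.7975e+02 -8.0000e-02  1.7464e+02] F [ 0.3  -1.   -0.78]
shift now-axes [0.945 3.389 0.647] shift final-axes [0.984 3.381 0.63 ] rotvec units [ 0.044 -0.014  0.111]
```

Call:
{"method": "carry_out", "body": {
  "targets": "0.237 0.847 0 0.044 -0.014 0.111 1;0.246 0.845 0 0 0 0 1;0.246 0.845 0 0 0 0 1;0.246 0.845 0 0 0 0 1;0 0 0.55 0 0 0 1;0 0 0.55 0 0 0 1;0 0 0.55 0 0 0 1;0 0 0.48 0 0 0 1"
}}

```text
time: 6.15
ee_pos: [0.4247, 0.1655, 0.2386]
tcp_rot: [180.0, -0.0, 173.6]
wrist_force: [-0.0, 0.3, -0.3]
opening: 0.0854
grasp_force: 0.0
```

Call:
{"method": "carry_out", "body": {
  "targets": "0 0 0 0 0 0 -0.3;0 0 0 0 0 0 -0.5;0 0 0 0 0 0 -0.7;0 0 0 0 0 0 -0.9;0 0 0 0 0 0 -1;0 0 0 0 0 0 -1;0 0 0 0 0 0 -1;0 0 0 0 0 0 -1",
  "newtons": 40
}}

```text
time: 6.82
ee_pos: [0.4256, 0.1663, 0.2416]
tcp_rot: [179.7, 0.1, 173.8]
wrist_force: [0.4, 12.2, 2.7]
opening: 0.0306
grasp_force: 40.7
```

```bash
python3 -c "
from h import *
plan([.4245,.165,.240],174)
from workcell import camera
cv2.imwrite('pics/w2.png',camera('wrist')[:,:,::-1])"
```

```text
t 6.8167 pos [0.4256 0.1663 0.2416] rot [1.7968e+02 1.0000e-01 1.7376e+02] F [ 0.36 12.16  2.7 ]
shift now-axes [ 0.024 -0.036  0.039] shift final-axes [ 0.024 -0.035  0.039] rotvec units [ 0.057  0.017 -0.041]
```

View pics/w2.png

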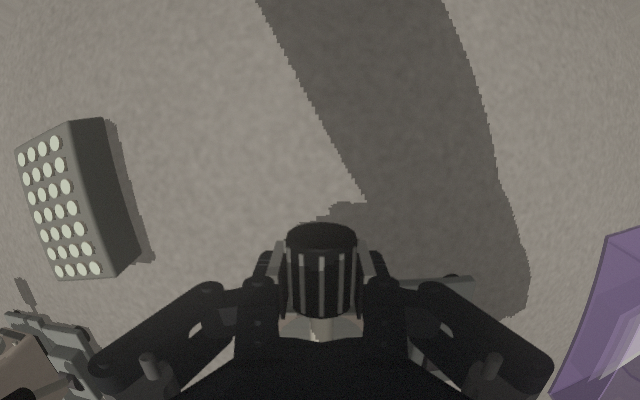

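The knob is held squarely between the pads, in the middle of the picture at (321,265). There is a 12 N sideways load, which I'll relieve before drawing the knob out.

Call:
{"method": "carry_out", "body": {
  "targets": "0 0.01 0 0 0 0 -1;0 0.01 0 0 0 0 -1;0 0 0 0 0 0 -1;0 0 0 0 0 0 -1;0 0 0 0 0 0 -1;0 0 0 0 0 0 -1;0 0 0 0 0 0 -1;0 0 0 0 0 0 -1"
}}

```text
time: 7.53
ee_pos: [0.4256, 0.1666, 0.2416]
tcp_rot: [179.8, 0.1, 173.7]
wrist_force: [-0.1, 6.7, 4.6]
opening: 0.0309
grasp_force: 40.8
```

Call:
{"method": "carry_out", "body": {
  "targets": "0 0.012 -0.01 0 0 0 -1;0 0.012 0 0 0 0 -1;0.01 0 0 0 0 0 -1;0.01 0 0 0 0 0 -1;0.01 0 0 0 0 0 -1;0.01 0 0 0 0 0 -1;0.01 0 0 0 0 0 -1;0 0 0 0 0 0 -1"
}}

```text
time: 8.2
ee_pos: [0.4237, 0.1673, 0.2415]
tcp_rot: [179.9, 0.1, 173.7]
wrist_force: [1.8, 2.9, 5.8]
opening: 0.0306
grasp_force: 40.9
```

```bash
cat >> h.py <<'E'
def st(yaw):
    from workcell import monitor
    o=monitor.get_obs();a=np.radians(yaw);u=np.array([np.cos(a),np.sin(a),0])
    print('t',round(o['time'],2),'out pos mm',round(1000*u@o['ee_pos'],2),'F out',round(float(u@o['wrist_force']),2),'F',o['wrist_force'].round(1),o['tcp_rot'].round(2),o['ee_pos'].round(4),round(o['grasp_force'],1))
E
python3 -c "
from h import *
st(174)"
```

```text
t 8.2 out pos mm -403.91 F out -1.46 F [1.8 2.9 5.8] [1.7990e+02 1.2000e-01 1.7371e+02] [0.4237 0.1673 0.2415] 40.9
```

Call:
{"method": "carry_out", "body": {
  "targets": "0.0125 0 -0.01 0 0 0 -1;0.0125 0 -0.01 0 0 0 -1;0.0125 0 0 0 0 0 -1;0.0125 0 0 0 0 0 -1;0 0 0 0 0 0 -1;0 0 0 0 0 0 -1;0 0 0 0 0 0 -1;0 0 0 0 0 0 -1"
}}

```text
time: 8.87
ee_pos: [0.4219, 0.1675, 0.2416]
tcp_rot: [179.9, 0.1, 173.7]
wrist_force: [6.9, 3.9, 2.6]
opening: 0.0305
grasp_force: 40.5
```

Call:
{"method": "carry_out", "body": {
  "targets": "0.013 0 0 0 0 0 -1;0 0 0 0 0 0 -1;0 0 0 0 0 0 -1;0 0 0 0 0 0 -1;0 0 0 0 0 0 -1;0 0 0 0 0 0 -1;0 0 0 0 0 0 -1;0 0 0 0 0 0 -1"
}}

```text
time: 9.53
ee_pos: [0.4215, 0.1676, 0.2416]
tcp_rot: [179.9, 0.1, 173.7]
wrist_force: [6.9, 3.8, 1.3]
opening: 0.0307
grasp_force: 40.5
```

```bash
python3 -c "
from h import *
st(174)"
```

```text
t 9.53 out pos mm -401.66 F out -6.5 F [6.9 3.8 1.3] [1.7991e+02 1.4000e-01 1.7372e+02] [0.4215 0.1676 0.2416] 40.5
```

Call:
{"method": "carry_out", "body": {
  "targets": "0.009 0 0 0 0 0 -1;0 0 0 0 0 0 -1;0 0 0 0 0 0 -1;0 0 0 0 0 0 -1;0 0 0 0 0 0 -1;0 0 0 0 0 0 -1;0 0 0 0 0 0 -1;0 0 0 0 0 0 -1"
}}

```text
time: 10.2
ee_pos: [0.4212, 0.1676, 0.2416]
tcp_rot: [179.9, 0.1, 173.7]
wrist_force: [8.1, 5.1, 0.9]
opening: 0.0309
grasp_force: 40.4
```

```bash
python3 -c "
from h import *
st(174)
from workcell import camera
for i in range(4): camera('wrist'); st(174)"
```

```text
t 10.2 out pos mm -401.39 F out -7.54 F [8.1 5.1 0.9] [1.7992e+02 1.5000e-01 1.7372e+02] [0.4212 0.1676 0.2416] 40.4
t 10.25 out pos mm -401.39 F out -8.55 F [9.1 4.6 1.4] [1.7991e+02 1.5000e-01 1.7372e+02] [0.4212 0.1676 0.2416] 40.4
t 10.3 out pos mm -401.39 F out -7.33 F [7.8 3.9 0.3] [1.7992e+02 1.5000e-01 1.7372e+02] [0.4212 0.1676 0.2416] 40.4
t 10.35 out pos mm -401.38 F out -7.66 F [8.1 3.9 1.9] [1.7992e+02 1.5000e-01 1.7371e+02] [0.4212 0.1676 0.2416] 40.4
t 10.4 out pos mm -401.4 F out -7.4 F [7.9 4.1 1. ] [1.7992e+02 1.5000e-01 1.7371e+02] [0.4212 0.1676 0.2416] 40.4
```

Call:
{"method": "carry_out", "body": {
  "targets": "-0.025 0 0 0 0 0 -1;-0.025 0 0 0 0 0 -1;-0.025 0 0 0 0 0 -1;-0.025 0 0 0 0 0 -1;-0.02 0 0 0 0 0 -1;-0.02 0 0 0 0 0 -1;-0.01 0 0 0 0 0 -1;0 0 0 0 0 0 -1"
}}

```text
time: 11.07
ee_pos: [0.4263, 0.167, 0.2415]
tcp_rot: [179.9, -0.0, 173.7]
wrist_force: [-1.6, 4.4, 5.5]
opening: 0.0305
grasp_force: 40.8
```

```bash
python3 -c "
from h import *
st(174)"
```

```text
t 11.07 out pos mm -406.51 F out 2.02 F [-1.6  4.4  5.5] [ 1.7991e+02 -2.0000e-02  1.7374e+02] [0.4263 0.167  0.2415] 40.8
```

Call:
{"method": "carry_out", "body": {
  "targets": "-0.0125 0 0 0 0 0 -1;-0.0125 0 0 0 0 0 -1;-0.0125 0 0 0 0 0 -1;0 0 0 0 0 0 -1;0 0 0 0 0 0 -1;0 0 0 0 0 0 -1;0 0 0 0 0 0 -1;0 0 0 0 0 0 -1"
}}

```text
time: 11.73
ee_pos: [0.4275, 0.1669, 0.2415]
tcp_rot: [179.9, -0.1, 173.7]
wrist_force: [-2.4, 5.5, 8.2]
opening: 0.0304
grasp_force: 40.9
```

```bash
python3 -c "
from h import *
st(174)"
```

```text
t 11.73 out pos mm -407.75 F out 2.93 F [-2.4  5.5  8.2] [ 1.7991e+02 -6.0000e-02  1.7375e+02] [0.4275 0.1669 0.2415] 40.9
```

Call:
{"method": "carry_out", "body": {
  "targets": "-0.0125 0.01 -0.01 0 0 0 -1;-0.0125 0.01 -0.01 0 0 0 -1;0 0 -0.01 0 0 0 -1;0 0 0 0 0 0 -1;0 0 0 0 0 0 -1;0 0 0 0 0 0 -1;0 0 0 0 0 0 -1;0 0 0 0 0 0 -1"
}}

```text
time: 12.4
ee_pos: [0.4283, 0.1671, 0.2416]
tcp_rot: [-180.0, -0.2, 173.7]
wrist_force: [-4.2, 2.4, 3.7]
opening: 0.0308
grasp_force: 40.6
```

```bash
python3 -c "
from h import *
st(174)"
```

```text
t 12.4 out pos mm -408.46 F out 4.41 F [-4.2  2.4  3.7] [-1.7998e+02 -1.5000e-01  1.7374e+02] [0.4283 0.1671 0.2416] 40.6
```

Call:
{"method": "carry_out", "body": {
  "targets": "-0.0125 0 0 0 0 0 -1;-0.0125 0 -0.01 0 0 0 -1;-0.005 0 0 0 0 0 -1;0 0 0 0 0 0 -1;0 0 0 0 0 0 -1;0 0 0 0 0 0 -1;0 0 0 0 0 0 -1;0 0 0 0 0 0 -1"
}}

```text
time: 13.07
ee_pos: [0.4291, 0.167, 0.2416]
tcp_rot: [-180.0, -0.2, 173.7]
wrist_force: [-6.6, 3.6, 2.7]
opening: 0.0306
grasp_force: 40.5
```

```bash
python3 -c "
from h import *
st(174)
from workcell import camera
for i in range(3): camera('wrist'); st(174)"
```

```text
t 13.07 out pos mm -409.32 F out 6.98 F [-6.6  3.6  2.7] [-179.98   -0.23  173.75] [0.4291 0.167  0.2416] 40.5
t 13.12 out pos mm -409.32 F out 6.97 F [-6.6  3.7  2.5] [-179.98   -0.23  173.75] [0.4291 0.167  0.2416] 40.5
t 13.17 out pos mm -409.31 F out 6.98 F [-6.6  4.1  2.7] [-179.98   -0.24  173.75] [0.4291 0.1671 0.2416] 40.5
t 13.22 out pos mm -409.3 F out 6.96 F [-6.6  4.   2.5] [-179.98   -0.24  173.75] [0.4291 0.167  0.2416] 40.5
```

Nearly there: about 1 N more, then hold.

Call:
{"method": "carry_out", "body": {
  "targets": "-0.01 0 0 0 0 0 -1;0 0 0 0 0 0 -1;0 0 0 0 0 0 -1;0 0 0 0 0 0 -1;0 0 0 0 0 0 -1;0 0 0 0 0 0 -1;0 0 0 0 0 0 -1;0 0 0 0 0 0 -1"
}}

```text
time: 13.88
ee_pos: [0.4294, 0.167, 0.2416]
tcp_rot: [-180.0, -0.3, 173.8]
wrist_force: [-8.5, 3.9, 3.1]
opening: 0.0305
grasp_force: 40.5
```

```bash
python3 -c "
from h import *
st(174)
from workcell import camera
for i in range(2): camera('wrist'); st(174)"
```

```text
t 13.88 out pos mm -409.61 F out 8.87 F [-8.5  3.9  3.1] [-179.98   -0.25  173.75] [0.4294 0.167  0.2416] 40.5
t 13.93 out pos mm -409.6 F out 7.48 F [-7.2  3.4  3.1] [-179.98   -0.26  173.75] [0.4294 0.167  0.2416] 40.5
t 13.98 out pos mm -409.61 F out 8.61 F [-8.2  4.1  2.4] [-179.98   -0.26  173.75] [0.4294 0.167  0.2416] 40.5
```

Call:
{"method": "carry_out", "body": {
  "targets": "0.02 0 0 0 0 0 -1;0.02 0 0 0 0 0 -1;0.01 0 0 0 0 0 -1;0 0 0 0 0 0 -1;0 0 0 0 0 0 -1;0 0 0 0 0 0 0.3;0 0 0 0 0 0 1;0 0 0 0 0 0 1"
}}

```text
time: 14.65
ee_pos: [0.4285, 0.167, 0.2422]
tcp_rot: [-180.0, -0.0, 173.7]
wrist_force: [-0.7, 0.2, 0.4]
opening: 0.0661
grasp_force: 0.0
```

Call:
{"method": "carry_out", "body": {
  "targets": "0 0 0 0 0 0 1;0 0 0 0 0 0 1;0 0 0 0 0 0 1;0 0 -0.5 0 0 0 1;0 0 -0.8 0 0 0 1;0 0 -0.8 0 0 0 1;0 0 0 0 0 0 1;0 0 0 0 0 0 1"
}}

```text
time: 15.32
ee_pos: [0.4288, 0.1673, 0.3279]
tcp_rot: [179.9, 0.1, 173.7]
wrist_force: [0.3, -0.8, -0.2]
opening: 0.0855
grasp_force: 0.0
```

```bash
python3 -c "
from h import *
plan([.4795,-.240,.325],178.5)"
```

```text
t 15.3167 pos [0.4288 0.1673 0.3279] rot [1.7992e+02 1.1000e-01 1.7374e+02] F [ 0.31 -0.78 -0.24]
shift now-axes [-2.37  -9.985  0.063] shift final-axes [ -1.534 -10.147   0.072] rotvec units [ 0.013  0.019 -0.831]
```

Call:
{"method": "carry_out", "body": {
  "targets": "0 0 0 0 0 -0.8 1;-0.139 -0.922 0 0 0 0 1;-0.139 -0.922 0 0 0 0 1;-0.139 -0.922 0 0 0 0 1;-0.139 -0.922 0 0 0 0 1;-0.139 -0.922 0 0 0 0 1;-0.139 -0.922 0 0 0 0 1;-0.139 -0.922 0 0 0 0 1"
}}

```text
time: 15.98
ee_pos: [0.4593, -0.0938, 0.3249]
tcp_rot: [180.0, -0.1, 178.3]
wrist_force: [0.4, 0.6, -0.2]
opening: 0.0855
grasp_force: 0.0
```

Call:
{"method": "carry_out", "body": {
  "targets": "-0.139 -0.922 0 0 0 0 1;-0.139 -0.922 0 0 0 0 1;-0.139 -0.922 0 0 0 0 1;-0.139 -0.922 0 0 0 0 1;0 0 0 0 0 0 1;0 0 0 0 0 0 1;0 0 0 0 0 0 1;0 0 0 0 0 0 1"
}}

```text
time: 16.65
ee_pos: [0.4776, -0.2391, 0.3255]
tcp_rot: [180.0, -0.1, 178.4]
wrist_force: [0.7, -0.4, -0.7]
opening: 0.0854
grasp_force: 0.0
```

```bash
python3 -c "
from h import *
from workcell import camera
plan([.480,-.2395,.2405],178.2)
V=np.array(get_calibration('wrist')['view']);im=camera('wrist')[:,:,::-1];cv2.imwrite('pics/w3.png',im)
T=camera('top')[:,:,::-1];cv2.imwrite('pics/top3.png',T)
c=get_calibration('wrist')
p=V[:3,:3]@[.480,-.2395,.085]+V[:3,3];r=np.hypot(p[0],p[1]);t=np.arctan2(r,p[2]);print(c['cx']+c['fx']*t*p[0]/r,c['cy']+c['fy']*t*p[1]/r)
"
```

```text
t 16.65 pos [ 0.4776 -0.2391  0.3255] rot [ 1.7997e+02 -1.2000e-01  1.7838e+02] F [ 0.66 -0.43 -0.71]
shift now-axes [-0.066 -0.008  2.125] shift final-axes [-0.061 -0.007  2.126] rotvec units [ 0.005 -0.021  0.031]
319.63972959040115 216.79642216680895
```

View pics/w3.png

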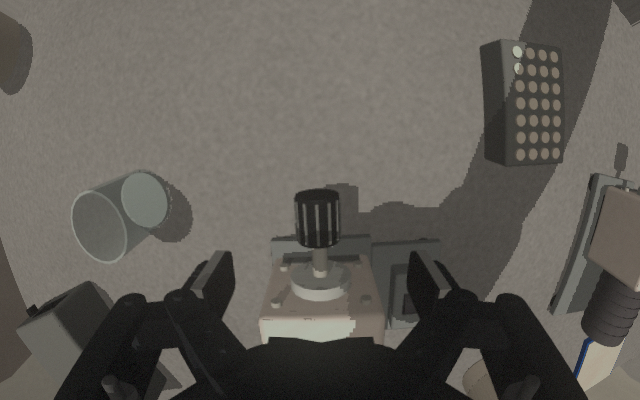

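The right knob is at (318,218), within 2 px of the predicted (320,217). I'll go down and grip it.

Call:
{"method": "carry_out", "body": {
  "targets": "-0.06 0 0 0 0 0 1;0 0 0.6 0 0 0 1;0 0 0.6 0 0 0 1;0 0 0.6 0 0 0 1;0 0 0.28 0 0 0 1;0 0 0 0 0 0 0;0 0 0 0 0 0 -0.3;0 0 0 0 0 0 -0.5"
}}

```text
time: 17.42
ee_pos: [0.4804, -0.2401, 0.2445]
tcp_rot: [-179.9, 0.0, 178.3]
wrist_force: [-0.1, -0.5, 0.7]
opening: 0.0518
grasp_force: 0.0
```

Call:
{"method": "carry_out", "body": {
  "targets": "0 0 0 0 0 0 -0.7;0 0 0 0 0 0 -0.8;0 0 0 0 0 0 -1;0 0 0 0 0 0 -1;0 0 0 0 0 0 -1;0 0 0 0 0 0 -1;0 0 0 0 0 0 -1;0 0 0 0 0 0 -1"
}}

```text
time: 18.08
ee_pos: [0.4804, -0.2408, 0.2448]
tcp_rot: [-179.8, 0.1, 178.3]
wrist_force: [-0.3, -2.5, 6.6]
opening: 0.0307
grasp_force: 39.6
```

```bash
sed -i "s/print('t',round/u2=Ro.from_euler('xyz',o['tcp_rot'],degrees=True).apply([0,0,.155])@u;print('grasp',round(1000*(u@o['ee_pos']+u2),2),'t',round/" h.py; python3 -c "
from h import *
st(178.2)"
```

```text
grasp -487.97 t 18.08 out pos mm -487.72 F out 0.19 F [-0.3 -2.5  6.6] [-1.7984e+02  9.0000e-02  1.7833e+02] [ 0.4804 -0.2408  0.2448] 39.6
```

Call:
{"method": "carry_out", "body": {
  "targets": "0 0 -0.015 0 0 0 -1;0.0125 0 0 0 0 0 -1;0.0125 0 0 0 0 0 -1;0.0125 0 0 0 0 0 -1;0.0125 0 0 0 0 0 -1;0.0125 0 0 0 0 0 -1;0 0 0 0 0 0 -1;0 0 0 0 0 0 -1"
}}

```text
time: 18.75
ee_pos: [0.478, -0.2408, 0.2449]
tcp_rot: [-179.8, 0.1, 178.3]
wrist_force: [1.9, -6.6, 3.0]
opening: 0.031
grasp_force: 39.6
```

```bash
python3 -c "
from h import *
st(178.2)"
```

```text
grasp -485.5 t 18.75 out pos mm -485.28 F out -2.14 F [ 1.9 -6.6  3. ] [-1.7983e+02  8.0000e-02  1.7832e+02] [ 0.478  -0.2408  0.2449] 39.6
```

Call:
{"method": "carry_out", "body": {
  "targets": "0 -0.012 0 0 0 0 -1;0.0125 -0.01 0 0 0 0 -1;0.0125 0 0 0 0 0 -1;0.0125 0 0 0 0 0 -1;0.0125 0 0 0 0 0 -1;0 0 0 0 0 0 -1;0 0 0 0 0 0 -1;0 0 0 0 0 0 -1"
}}

```text
time: 19.42
ee_pos: [0.4762, -0.2412, 0.2448]
tcp_rot: [-179.9, 0.1, 178.3]
wrist_force: [5.4, -2.7, 5.7]
opening: 0.0311
grasp_force: 39.7
```

```bash
python3 -c "
from h import *
st(178.2)"
```

```text
grasp -483.84 t 19.42 out pos mm -483.52 F out -5.51 F [ 5.4 -2.7  5.7] [-1.7992e+02  1.2000e-01  1.7835e+02] [ 0.4762 -0.2412  0.2448] 39.7
```

Contact with the outer stop. Another 2.5 N or so, then hold.

Call:
{"method": "carry_out", "body": {
  "targets": "0.012 0 0 0 0 0 -1;0.011 0 0 0 0 0 -1;0 0 0 0 0 0 -1;0 0 0 0 0 0 -1;0 0 0 0 0 0 -1;0 0 0 0 0 0 -1;0 0 0 0 0 0 -1;0 0 0 0 0 0 -1"
}}

```text
time: 20.08
ee_pos: [0.4755, -0.2412, 0.2448]
tcp_rot: [-179.9, 0.2, 178.4]
wrist_force: [7.0, -3.9, 4.4]
opening: 0.0307
grasp_force: 39.6
```

```bash
python3 -c "
from h import *
from workcell import camera
st(178.2)
for i in range(3): camera('wrist'); st(178.2)"
```

```text
grasp -483.26 t 20.08 out pos mm -482.83 F out -7.13 F [ 7.  -3.9  4.4] [-1.7992e+02  1.6000e-01  1.7835e+02] [ 0.4755 -0.2412  0.2448] 39.6
grasp -483.27 t 20.13 out pos mm -482.84 F out -7.56 F [ 7.4 -3.5  3.6] [-1.7992e+02  1.6000e-01  1.7836e+02] [ 0.4755 -0.2411  0.2448] 39.6
grasp -483.26 t 20.18 out pos mm -482.84 F out -6.95 F [ 6.9 -2.7  4.2] [-1.7992e+02  1.6000e-01  1.7836e+02] [ 0.4755 -0.2411  0.2448] 39.6
grasp -483.26 t 20.23 out pos mm -482.84 F out -6.53 F [ 6.5 -2.6  4.8] [-1.7992e+02  1.6000e-01  1.7835e+02] [ 0.4755 -0.2412  0.2448] 39.6
```

Call:
{"method": "carry_out", "body": {
  "targets": "0.01 0 0 0 0 0 -1;0 0 0 0 0 0 -1;0 0 0 0 0 0 -1;0 0 0 0 0 0 -1;0 0 0 0 0 0 -1;0 0 0 0 0 0 -1;0 0 0 0 0 0 -1;0 0 0 0 0 0 -1"
}}

```text
time: 20.9
ee_pos: [0.4752, -0.2412, 0.2448]
tcp_rot: [-179.9, 0.2, 178.4]
wrist_force: [8.4, -2.9, 4.0]
opening: 0.0313
grasp_force: 39.5
```

```bash
python3 -c "
from h import *
from workcell import camera
st(178.2)
for i in range(3): camera('wrist'); st(178.2)"
```

```text
grasp -483.02 t 20.9 out pos mm -482.54 F out -8.52 F [ 8.4 -2.9  4. ] [-179.92    0.18  178.35] [ 0.4752 -0.2412  0.2448] 39.5
grasp -483.05 t 20.95 out pos mm -482.56 F out -7.8 F [ 7.7 -3.2  5. ] [-179.92    0.18  178.36] [ 0.4752 -0.2412  0.2448] 39.5
grasp -483.03 t 21.0 out pos mm -482.54 F out -7.66 F [ 7.6 -2.8  3.1] [-179.92    0.18  178.36] [ 0.4752 -0.2412  0.2448] 39.5
grasp -483.06 t 21.05 out pos mm -482.57 F out -8.33 F [ 8.2 -3.6  4.4] [-179.92    0.18  178.36] [ 0.4752 -0.2412  0.2448] 39.5
```

Held at about 8 N for more than 0.6 s. Now push in by 6 mm.

Call:
{"method": "carry_out", "body": {
  "targets": "-0.025 0 0 0 0 0 -1;-0.025 0 0 0 0 0 -1;-0.025 0 0 0 0 0 -1;-0.025 0 0 0 0 0 -1;-0.025 0 0 0 0 0 -1;-0.025 0 0 0 0 0 -1;-0.01 0 0 0 0 0 -1;0 0 0 0 0 0 -1"
}}

```text
time: 21.72
ee_pos: [0.4806, -0.2412, 0.2448]
tcp_rot: [-179.9, -0.0, 178.3]
wrist_force: [-0.7, -1.7, 8.8]
opening: 0.0308
grasp_force: 40.1
```

```bash
python3 -c "
from h import *
st(178.2)"
```

```text
grasp -487.97 t 21.72 out pos mm -487.97 F out 0.6 F [-0.7 -1.7  8.8] [-179.94   -0.    178.34] [ 0.4806 -0.2412  0.2448] 40.1
```

Call:
{"method": "carry_out", "body": {
  "targets": "-0.0125 0 -0.015 0 0 0 -1;-0.0125 0 -0.01 0 0 0 -1;-0.0125 0 0 0 0 0 -1;-0.0125 0 0 0 0 0 -1;0 0 0 0 0 0 -1;0 0 0 0 0 0 -1;0 0 0 0 0 0 -1;0 0 0 0 0 0 -1"
}}

```text
time: 22.38
ee_pos: [0.4825, -0.2412, 0.2448]
tcp_rot: [-180.0, -0.1, 178.3]
wrist_force: [-1.4, -2.8, 6.3]
opening: 0.0311
grasp_force: 39.8
```

```bash
python3 -c "
from h import *
st(178.2)"
```

```text
grasp -489.71 t 22.38 out pos mm -489.87 F out 1.31 F [-1.4 -2.8  6.3] [-1.7997e+02 -6.0000e-02  1.7833e+02] [ 0.4825 -0.2412  0.2448] 39.8
```

Still sliding freely past 3 mm of play. Continue 3.6 mm.

Call:
{"method": "carry_out", "body": {
  "targets": "-0.015 0 -0.01 0 0 0 -1;-0.015 0 0 0 0 0 -1;-0.015 0 0 0 0 0 -1;-0.015 0 0 0 0 0 -1;-0.015 0 0 0 0 0 -1;-0.015 0 0 0 0 0 -1;0 0 0 0 0 0 -1;0 0 0 0 0 0 -1"
}}

```text
time: 23.05
ee_pos: [0.4862, -0.2412, 0.2449]
tcp_rot: [-180.0, -0.1, 178.3]
wrist_force: [-0.9, -3.4, 3.7]
opening: 0.0308
grasp_force: 39.7
```

```bash
python3 -c "
from h import *
st(178.2)"
```

```text
grasp -493.3 t 23.05 out pos mm -493.49 F out 0.83 F [-0.9 -3.4  3.7] [-1.7999e+02 -7.0000e-02  1.7833e+02] [ 0.4862 -0.2412  0.2449] 39.7
```

Call:
{"method": "carry_out", "body": {
  "targets": "-0.0125 0 0 0 0 0 -1;-0.0125 0 0 0 0 0 -1;-0.0125 0 0 0 0 0 -1;-0.0125 0 0 0 0 0 -1;0 0 0 0 0 0 -1;0 0 0 0 0 0 -1;0 0 0 0 0 0 -1;0 0 0 0 0 0 -1"
}}

```text
time: 23.72
ee_pos: [0.4879, -0.2412, 0.2448]
tcp_rot: [180.0, -0.1, 178.3]
wrist_force: [-3.4, -2.2, 4.8]
opening: 0.0305
grasp_force: 39.8
```

```bash
python3 -c "
from h import *
st(178.2)"
```

```text
grasp -494.96 t 23.72 out pos mm -495.26 F out 3.33 F [-3.4 -2.2  4.8] [ 1.8000e+02 -1.1000e-01  1.7833e+02] [ 0.4879 -0.2412  0.2448] 39.8
```

Call:
{"method": "carry_out", "body": {
  "targets": "-0.0125 0 0 0 0 0 -1;-0.0125 0 0 0 0 0 -1;-0.0125 0 -0.01 0 0 0 -1;0 0 0 0 0 0 -1;0 0 0 0 0 0 -1;0 0 0 0 0 0 -1;0 0 0 0 0 0 -1;0 0 0 0 0 0 -1"
}}

```text
time: 24.38
ee_pos: [0.489, -0.2412, 0.2448]
tcp_rot: [180.0, -0.2, 178.3]
wrist_force: [-6.7, -3.2, 4.0]
opening: 0.0308
grasp_force: 39.8
```

```bash
python3 -c "
from h import *
from workcell import camera
st(178.2)
for i in range(3): camera('wrist'); st(178.2)"
```

```text
grasp -495.74 t 24.38 out pos mm -496.3 F out 6.59 F [-6.7 -3.2  4. ] [179.99  -0.21 178.31] [ 0.489  -0.2412  0.2448] 39.8
grasp -495.75 t 24.43 out pos mm -496.3 F out 6.82 F [-6.9 -3.8  4.5] [179.99  -0.21 178.31] [ 0.489  -0.2413  0.2449] 39.8
grasp -495.73 t 24.48 out pos mm -496.29 F out 6.2 F [-6.3 -2.4  4.6] [179.99  -0.21 178.31] [ 0.489  -0.2413  0.2448] 39.8
grasp -495.75 t 24.53 out pos mm -496.3 F out 6.56 F [-6.6 -2.6  5. ] [179.99  -0.2  178.31] [ 0.489  -0.2412  0.2449] 39.8
```

Call:
{"method": "carry_out", "body": {
  "targets": "-0.014 0 0 0 0 0 -1;0 0 0 0 0 0 -1;0 0 0 0 0 0 -1;0 0 0 0 0 0 -1;0 0 0 0 0 0 -1;0 0 0 0 0 0 -1;0 0 0 0 0 0 -1;0 0 0 0 0 0 -1"
}}

```text
time: 25.2
ee_pos: [0.4894, -0.2412, 0.2449]
tcp_rot: [180.0, -0.2, 178.3]
wrist_force: [-7.0, -2.0, 6.1]
opening: 0.031
grasp_force: 39.9
```

```bash
python3 -c "
from h import *
from workcell import camera
st(178.2)
for i in range(3): camera('wrist'); st(178.2)"
```

```text
grasp -496.08 t 25.2 out pos mm -496.71 F out 6.97 F [-7.  -2.   6.1] [179.99  -0.23 178.31] [ 0.4894 -0.2412  0.2449] 39.9
grasp -496.05 t 25.25 out pos mm -496.68 F out 8.52 F [-8.6 -2.6  5.7] [179.99  -0.23 178.31] [ 0.4893 -0.2412  0.2448] 39.9
grasp -496.08 t 25.3 out pos mm -496.7 F out 7.81 F [-7.9 -2.7  5. ] [179.99  -0.23 178.31] [ 0.4894 -0.2412  0.2449] 39.9
grasp -496.07 t 25.35 out pos mm -496.7 F out 7.01 F [-7.1 -1.4  6. ] [179.99  -0.23 178.31] [ 0.4894 -0.2412  0.2449] 39.9
```

Play is 13.05 − 3.9 ≈ 9.1 mm on the right pump and about 3.1 mm on the left, so the right one is worn. I'll relax the push, let go and rise.

Call:
{"method": "carry_out", "body": {
  "targets": "0.02 0 0 0 0 0 -1;0.02 0 0 0 0 0 -1;0.008 0 0 0 0 0 -1;0 0 0 0 0 0 -1;0 0 0 0 0 0 -1;0 0 0 0 0 0 0.3;0 0 0 0 0 0 1;0 0 0 0 0 0 1"
}}

```text
time: 26.02
ee_pos: [0.4884, -0.2411, 0.2451]
tcp_rot: [180.0, -0.0, 178.3]
wrist_force: [-1.0, 0.1, 0.3]
opening: 0.0664
grasp_force: 0.0
```

Call:
{"method": "carry_out", "body": {
  "targets": "0 0 0 0 0 0 1;0 0 0 0 0 0 1;0 0 0 0 0 0 1;0 0 -0.6 0 0 0 1;0 0 -0.8 0 0 0 1;0 0 -0.8 0 0 0 1;0 0 0 0 0 0 1;0 0 0 0 0 0 1"
}}

```text
time: 26.68
ee_pos: [0.4887, -0.2414, 0.3353]
tcp_rot: [-179.9, 0.1, 178.3]
wrist_force: [-0.7, 0.7, 0.6]
opening: 0.085
grasp_force: 0.0
```

```bash
python3 -c "
from h import *
from workcell import camera
plan([.522,-.147,.330],178.3)
for n in ('top','side'): cv2.imwrite('pics/%s4.png'%n,camera(n)[:,:,::-1])
T=cv2.imread('pics/top4.png');S=cv2.imread('pics/side4.png')
cv2.imwrite('pics/c4.png',np.hstack([cv2.resize(T[130:280,140:440],(400,200)),cv2.resize(S[90:310,200:400],(400,440))[:200]]) if 0 else np.hstack([cv2.resize(T[130:280,270:420],(400,400)),cv2.resize(S[200:350,230:380],(400,400))]))
"
```

```text
t 26.6833 pos [ 0.4887 -0.2414  0.3353] rot [-1.7991e+02  1.3000e-01  1.7833e+02] F [-0.68  0.71  0.59]
shift now-axes [-0.762  2.384  0.13 ] shift final-axes [-0.761  2.384  0.132] rotvec units [-0.015  0.023  0.004]
```

View pics/c4.png

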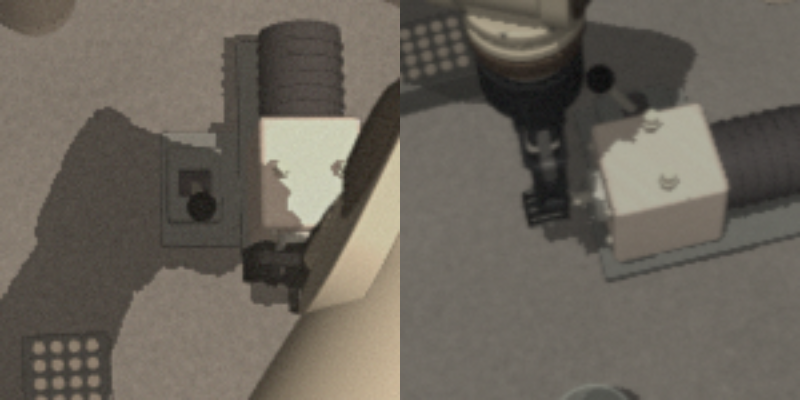

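The right lever ball is at top-camera pixel (345,207), leaning to the knob end, undisturbed. I'll move to its knob side with the fingers shut and lower.

Call:
{"method": "carry_out", "body": {
  "targets": "-0.254 0.795 0 0 0 0 -1;-0.254 0.795 0 0 0 0 -1;-0.254 0.795 0 0 0 0 -1;0 0 0 0 0 0 -1;0 0 0 0 0 0 -1;0 0 0 0 0 0 -1;0 0 0 0 0 0 -1;0 0 0 0 0 0 -1"
}}

```text
time: 27.45
ee_pos: [0.5213, -0.1476, 0.3328]
tcp_rot: [-180.0, -0.1, 178.3]
wrist_force: [-0.4, 0.4, -0.2]
opening: -0.0001
grasp_force: 0.0
```

Call:
{"method": "carry_out", "body": {
  "targets": "0 0 0.4 0 0 0 -1;0 0 0.4 0 0 0 -1;0 0 0.4 0 0 0 -1;0 0 0.4 0 0 0 -1;0 0 0 0 0 0 -1;0 0 0 0 0 0 -1;0 0 0 0 0 0 -1;0 0 0 0 0 0 -1"
}}

```text
time: 28.12
ee_pos: [0.5217, -0.1471, 0.2705]
tcp_rot: [-180.0, 0.0, 178.3]
wrist_force: [-0.2, -0.2, -0.3]
opening: 0.0001
grasp_force: 0.0
```

```bash
python3 -c "
from h import *
from workcell import camera
plan([.608,-.149,.270],178.3)
T=camera('top')[:,:,::-1];S=camera('side')[:,:,::-1]
cv2.imwrite('pics/c5.png',np.hstack([cv2.resize(T[130:280,270:420],(400,400)),cv2.resize(S[200:350,230:380],(400,400))]))
"
```

```text
t 28.1167 pos [ 0.5217 -0.1471  0.2705] rot [-1.7997e+02  2.0000e-02  1.7830e+02] F [-0.15 -0.16 -0.31]
shift now-axes [-2.157  0.018  0.014] shift final-axes [-2.157  0.018  0.013] rotvec units [-0.005  0.004 -0.   ]
```

View pics/c5.png

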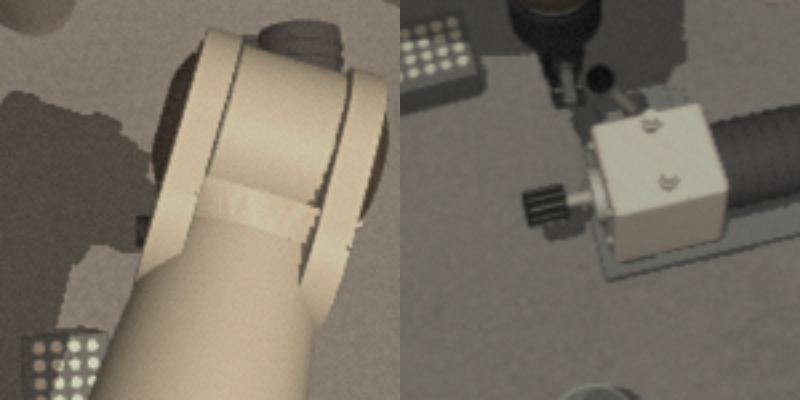

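The side crop shows the shut fingertips (565,85) just on the knob side of the ball (600,78). Pushing it over.

Call:
{"method": "carry_out", "body": {
  "targets": "-0.25 0 0 0 0 0 -1;-0.25 0 0 0 0 0 -1;-0.25 0 0 0 0 0 -1;-0.25 0 0 0 0 0 -1;-0.25 0 0 0 0 0 -1;-0.25 0 0 0 0 0 -1;-0.25 0 0 0 0 0 -1;0 0 0 0 0 0 -1"
}}

```text
time: 28.88
ee_pos: [0.5935, -0.1487, 0.2685]
tcp_rot: [-180.0, -0.1, 178.4]
wrist_force: [-0.6, 0.0, -0.2]
opening: 0.0002
grasp_force: 0.0
```

Call:
{"method": "carry_out", "body": {
  "targets": "-0.06 0 0 0 0 0 -1;-0.06 0 0 0 0 0 -1;-0.06 0 0 0 0 0 -1;-0.06 0 0 0 0 0 -1;-0.06 0 0 0 0 0 -1;0 0 0 0 0 0 -1;0 0 0 0 0 0 -1;0 0 0 0 0 0 -1"
}}

```text
time: 29.55
ee_pos: [0.6035, -0.1492, 0.2693]
tcp_rot: [-180.0, -0.0, 178.3]
wrist_force: [-0.3, 0.4, -0.6]
opening: 0.0001
grasp_force: 0.0
```

Call:
{"method": "carry_out", "body": {
  "targets": "-0.03 0 0 0 0 0 -1;-0.03 0 0 0 0 0 -1;-0.03 0 0 0 0 0 -1;-0.03 0 0 0 0 0 -1;0 0 0 0 0 0 -1;0 0 0 0 0 0 -1;0 0 0 0 0 0 -1;0 0 0 0 0 0 -1"
}}

```text
time: 30.22
ee_pos: [0.6064, -0.1494, 0.2689]
tcp_rot: [180.0, -0.4, 178.3]
wrist_force: [-16.2, 0.4, 7.7]
opening: 0.0
grasp_force: 8.3
```

```bash
python3 -c "
from h import *
from workcell import camera
st(178.3)
T=camera('top')[:,:,::-1];S=camera('side')[:,:,::-1]
cv2.imwrite('pics/c6.png',np.hstack([cv2.resize(T[130:280,270:420],(400,400)),cv2.resize(S[180:330,250:400],(400,400))]))
"
```

```text
grasp -609.49 t 30.22 out pos mm -610.58 F out 16.19 F [-16.2   0.4   7.7] [180.    -0.41 178.3 ] [ 0.6064 -0.1494  0.2689] 8.3
```

View pics/c6.png

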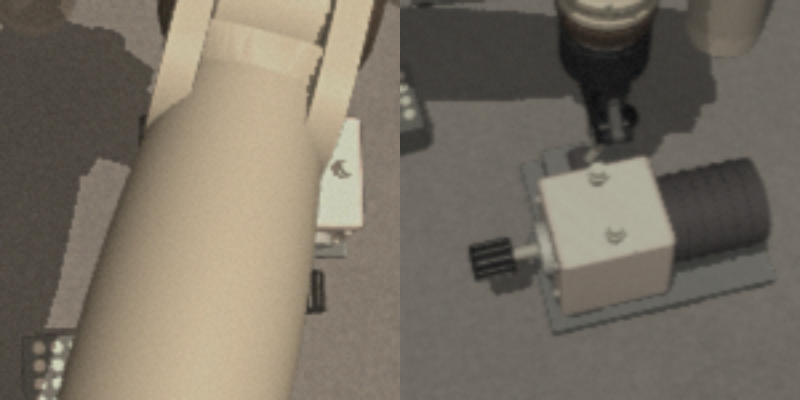

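The force rose to 16 N at the expected place, x ≈ 0.606, so the lever is at its end stop; the ball sits just beyond the fingers. I'll back off, rise and check.

Call:
{"method": "carry_out", "body": {
  "targets": "0.1 0 0 0 0 0 -1;0.3 0 0 0 0 0 -1;0.4 0 0 0 0 0 -1;0 0 -0.7 0 0 0 -1;0 0 -0.8 0 0 0 -1;0 0 -0.8 0 0 0 -1;0 0 -0.8 0 0 0 -1;0 0 0 0 0 0 -1"
}}

```text
time: 30.98
ee_pos: [0.5765, -0.1484, 0.4003]
tcp_rot: [-179.9, 0.5, 178.3]
wrist_force: [1.4, -0.5, 1.5]
opening: 0.0001
grasp_force: 0.0
```

Call:
{"method": "carry_out", "body": {
  "targets": "0.8 0.5 0 0 0 0 -1;0.8 0.5 0 0 0 0 -1;0.8 0.5 0 0 0 0 -1;0.8 0.5 0 0 0 0 -1;0.8 0.5 0 0 0 0 -1;0.2 0.1 0 0 0 0 -1;0 0 0 0 0 0 -1;0 0 0 0 0 0 -1"
}}

```text
time: 31.65
ee_pos: [0.4117, -0.0395, 0.3938]
tcp_rot: [-180.0, 0.0, 178.4]
wrist_force: [-0.1, 0.2, -0.2]
opening: -0.0001
grasp_force: 0.0
```

```bash
python3 -c "
from h import *
from workcell import camera
st(178.3)
T=camera('top')[:,:,::-1];S=camera('side')[:,:,::-1]
cv2.imwrite('pics/top7.png',T);cv2.imwrite('pics/side7.png',S)
cv2.imwrite('pics/c7.png',np.hstack([cv2.resize(T[80:305,150:500],(400,257)),cv2.resize(S[90:323,190:400],(232,257))]))
"
```

```text
grasp -412.85 t 31.65 out pos mm -412.72 F out 0.13 F [-0.1  0.2 -0.2] [-1.7998e+02  5.0000e-02  1.7837e+02] [ 0.4117 -0.0395  0.3938] 0.0
```

View pics/c7.png

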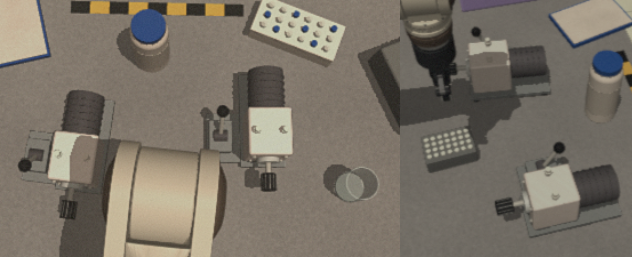

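The crop shows the right lever leaning to the motor end, with its ball at top pixel (344,177). The left lever is unchanged, and the bottle, tip box and beaker are in place. I'll check the ball's position and hand in.

```bash
python3 -c "
from h import *
from workcell import bot
T=cv2.imread('pics/top7.png');S=cv2.imread('pics/side7.png')
b,s=blob(T,(344,177),9,0,58);b0,_=blob(cv2.imread('pics/top0.png'),(346,206),8,0,58)
P,Q=onplane('top',b,.112),onplane('top',b0,.112);d=np.linalg.norm(P-Q);print(b,s,P,Q,'moved',d)
bl,_=blob(T,(172,225),8,0,58);print('left ball',bl,'before 171.1 224.5')
if d>.070: print(bot.job_done())
"
```

```text
[344.69879518 177.01204819] [ 5  4 11 11 83] [ 0.63052435 -0.14525247  0.112     ] [ 0.5595321  -0.14525333  0.112     ] moved 0.07099225335608897
left ball [171.12631579 224.55789474] before 171.1 224.5
the job is handed in; nothing more can be done
None
```

Both pumps were checked, left first. The left has about 3.1 mm of play (healthy) and the right about 9.1 mm (worn). Both shafts are pushed fully in and the right pump's lever is thrown over to its stop: its ball moved 71 mm against a nominal 76 mm. The left lever and bystanders were left as they were, and the job is handed in, with no verdict returned.

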